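Trim the speed of the decorating turntable

ROBOT

A 6-joint arm with a two-finger parallel gripper is mounted at the origin on the work surface. World frame = base frame: x ahead of the robot, y to its left, z up, the work surface at z = 0. Lengths are in m, angles in rad, forces in N, time in s.
With the tool pointing down it reaches from about 0.275 to 0.825 m from the base axis. Payload 4.9 kg.
Tool frame: the origin (TCP) lies midway between the tips of the shut fingers; the grasp point (between the pads) lies 19 mm behind it (bot.grip_depth is the distance from the TCP to the grasp point, in m); z points along the fingers, y is the line along which they close (so a half turn about z gives the same grasp; the last joint's range is limited). The gripper opens to 85 mm and grips with 20 to 120 N. Pads are 22 mm wide; open, the fingers measure 114 mm over their backs; the gripper's body (76 mm by 85 mm) begins 54 mm behind the grasp point. The pads swing forward as they close: fully open they stand 13 mm farther back than shut.
Start: joints at [-1.377, 0.326, -0.193, 1.052, 0, 1.437], TCP at [0.177, -0.521, 0.231] pointing down, gripper open.
Joint ranges: [-2.65, 2.65], [-0.97, 1.79], [-1.3, 1.35], [-1.93, 2.1], [-1.47, 1.37], [-3.14, 3.14]. Speed limits (rad/s): [2.57, 2.57, 3.14, 3.14, 3.14, 3.14].

INTERFACE

Orientations are given as a unit quaternion [w, x, y, z].
In Python, from cell import bot gives the robot as it stands. Calls block until the motion is done:
- bot.move_pose(position, orientation): joint-space move of the TCP to a pose.
- bot.move_linear(position, speed=0.15, rotation=None, until_force=None): straight line of the TCP; rotation=None keeps the orientation; speed is the mean speed in m/s. With until_force (N) it stops when the force on the tool has changed by that much, and returns True; else False.
- bot.goto_joints(angles): joint-space move.
- bot.set_gripper(opening, grasp_force=None): opening from 0.0 (shut) to 1.0 (fully open); grasp_force is the grip in N (None keeps the last); returns when the fingers have stopped.
- bot.wait(seconds).
- bot.solve_ik(position, orientation): joint angles nearest the present ones, or None.
- bot.camera(name): name is "scene" or "top" or "wrist"; returns the picture (420x560x3 uint8, red, green, blue); there is no depth.
- bot.calibration(name): a dict with "mtx" (3x3 intrinsics, pixels), "extrinsics" (4x4, takes a point from world to camera coordinates); the wrist camera has in their place "hand_eye" (4x4, takes a point from camera to tool coordinates, whose origin is the TCP and whose axes are the flange's). Camera axes: x right, y down, z forward; pixel columns grow to the right and rows downward; lengths in m; the calibration is good to about 2 mm. A picture is of the moment at which its call begins: read the wrist's pose just before it. calibration takes no time and is no camera call.
A pose or a line that the arm cannot do raises bot.PlanningError and nothing moves.
- bot.close_job(): hands the job in; it is judged then, once.
Trained networks look in the newest picture that a camera, given by its name, has taken for a name from the list of things; names that differ only in an ending like _2 or _b are one class to them, and where a whole thing is asked for, a point or a joint stands for the part that bears it (a point fixed in the world has none). Each returns a list of dicts, best first, with "confidence" (0 to 1); they miss things now and then, are a little off and sometimes report something else, mostly with a low value. They report only what shows in the picture. A call takes as long as a camera call. They do not tell look-alikes from the thing itself.
- bot.search_frame(camera, thing): "bbox" ([left, top, width, height] in pixels, round what is visible of it).
Readings, each from a call of its own:
- bot.read_clock(): time.
- bot.read_joint_positions(): joint angles.
- bot.read_joint_vel(): joint speeds.
- bot.read_joint_efforts(): joint torques, N m.
- bot.read_position(): TCP position.
- bot.read_tool_rot(): TCP orientation.
- bot.read_ft_force(): force on the tool from outside, world axes, zero at the start.
- bot.read_moment(): the same for the moment, N m.
- bot.read_gripper_width(): opening from 0.0 (shut) to 1.0 (fully open).
- bot.read_finger_force(): force on a finger pad.
Only numpy, scipy, OpenCV 4.12 (cv2) and the standard library are available. Lean on these libraries where they do the work, as an engineer would, in place of code of your own. Each camera call takes 0.05 s, during which the arm holds its last target. There are 200 camera calls.

TASK

Take the orange tuning tool out of its wooden block, put its blade into the slotted trimmer screw on the turntable's sloping blue console, and with the tool (not the fingers) turn the screw clockwise until its red pointer stands on the green mark. Then stand the tool back in its block as it was, collar resting on the wood. Leave everything else on the table where it stands.

Things in the scene. Friction and masses are not known exactly. Their poses are not given: they have to be found in the camera images.
- tuner_grip (a point): Orange and white plastic tuning tool, 136 mm long, 70 g, upright in the block. Point: centre of its flat orange handle, 60 mm long (z), 28 wide (x), 16 thick (y): grip it across y. z runs from blade to handle end. Below: a collar 48 mm across, 30 to 36 mm under this point; a white shank 22 mm across down to 88 mm; then the blade (see tuner_tip). Half a turn about z makes no difference.
- tuner_tip (a point): Middle of the end of the tool's flat blade, on the tool's axis 106 mm below tuner_grip; same axes. The blade is 18 mm long, 22 mm wide along x and 3 mm thick along y, so its broad sides face as the handle's do.
- block_hole (a point): Wooden tool block, 90 x 90 x 85 mm, fixed. Point: centre of the mouth of its upright hole, in its top face. The hole is 30 mm square, sides along x and y, right through, mouth bevelled 3 mm. The tool hangs in it by its collar, tuner_grip then 36 mm above this point; it may hang a few mm off-centre and turned either way.
- slot (a point): Slotted trimmer screw: black head 44 mm across, 14 high, on a grey 80 mm dial, mid-panel on the blue console. The panel slopes 30 degrees from level, low edge towards the robot. Point: centre of the slot's mouth, on the head's top. z: the screw's axis, out of the panel (up, towards the robot); x: along the slot to the pointer. Slot: right across the head, 7 mm wide, 14 deep, mouth bevelled to 12.
- pointer (a point): The outer end of the red pointer, painted on the grey dial in line with the slot, 40 mm from the screw's axis; it turns with the screw.
- mark (a point): The middle of the green mark at the dial's edge, 40 mm from the screw's axis; this point meets pointer when the pointer is exactly on the mark. The green mark is 12 mm wide and lies on the white ring round the dial, which stays still.
- trimmer (a joint): Angle of the screw (rad), 0 when the pointer points straight up the slope, growing counter-clockwise seen from outside; end stops at -1.4 and 1.4. The screw is stiff (0.08 N m), stays where it is left, and has no spring. The blade has about 0.15 to 0.2 rad of play to either side in the slot.
- mark_ring (a joint): Angle of the green mark (rad), counted as trimmer, which it must be met by. It lies 0.5 to 1.45 rad clockwise of the starting pointer and cannot be moved.
- turntable: Fixed decorating turntable. Origin on the table right below the dial's centre, which is 85 mm up; x points from the console's low front to the wheel. The console, 170 mm wide, reaches from 72 mm before the origin (47 mm high at the panel's edge) to 78 mm behind it (122 mm high); behind it a round metal wheel, 220 mm across, top 100 mm up, centred 200 mm behind the origin.
- bowl: Bystander, to be left alone: white ceramic bowl, 150 mm across, 70 mm high, standing on the turntable's wheel. Origin at its underside.
- paint_jar: Bystander, to be left alone: amber glass jar of paint with a brass lid, 68 mm across, 110 mm high. Origin at its underside.
- flask: Bystander, to be left alone: green glass flask, 100 mm across its foot, 145 mm high. Origin at its underside.
- mug: Bystander, to be left alone: terracotta cup, 76 mm across, 85 mm high. Origin at its underside.
- palette_knife: Bystander, to be left alone: palette knife lying flat in front of the robot. Origin at its underside.
- saucer: Bystander, to be left alone: blue dish, 140 mm across, 20 mm high. Origin at its underside.
- glaze_tin: Bystander, to be left alone: steel tin with a red lid, 88 mm across, 80 mm high. Origin at its underside.
Mind the look-alikes: they are no part of the job. Leave any black or pink look-alike of the part that bears block_hole alone.

How it is judged:
By the outcome, as a careful person would: the job done as asked, in the order asked, and still so for the second after the job is handed in, with the robot touching nothing.
It also fails if it takes over 54 s, if anything falls off the work surface, if the arm or the gripper's body presses on something with over 40 N, if the wrist force passes 120 N, or if a joint passes its speed limit or range.

## Working session

There is one attempt and no reset: what is moved stays moved. The work goes in short steps, each a Python script; the robot and the scene stay as the last script left them, time stands still between calls to the robot, and variables do not carry over. Pictures are saved under pics/ and viewed, at most 13 in all, crops included, and the job is handed in when it is done.

```bash
mkdir -p pics; ls
python3 - <<'E'
from cell import bot
import cv2,numpy as np
for c in ["scene","top"]:
    im=bot.camera(c); cv2.imwrite(f"pics/{c}0.png",cv2.resize(im[:,:,::-1],(800,600),interpolation=cv2.INTER_CUBIC))
    np.save(f"pics/{c}0.npy",im)
    k=bot.calibration(c); print(c,k["mtx"].round(1).tolist(),k["extrinsics"].round(4).tolist())
    for t in ["tuner_grip","block_hole","slot","pointer","mark","turntable"]:
        print(t,[(np.round(d["bbox"],1).tolist(),round(d["confidence"],2)) for d in bot.search_frame(c,t)[:4]])
print(bot.calibration("wrist"))
print(bot.read_clock(),bot.read_tool_rot(),bot.read_position())
E
```

```text
pics
scene [[441.1, 0.0, 276.7], [0.0, 441.1, 210.2], [0.0, 0.0, 1.0]] [[0.8845, 0.4666, -0.0083, -0.5103], [0.3693, -0.7107, -0.5987, -0.1717], [-0.2852, 0.5265, -0.8009, 1.4714], [0.0, 0.0, 0.0, 1.0]]
tuner_grip [([280.7, 121.2, 16.1, 26.5], 0.49)]
block_hole [([279.1, 98.6, 28.6, 36.1], 0.97), ([304.7, 161.8, 38.0, 41.9], 0.87), ([227.3, 109.3, 40.6, 44.9], 0.73), ([364.2, 167.1, 39.6, 46.3], 0.71)]
slot [([259.0, 201.0, 29.5, 19.1], 0.63)]
pointer [([259.3, 203.5, 23.8, 18.1], 0.83)]
mark [([257.2, 200.9, 36.6, 23.7], 0.84)]
turntable [([232.9, 190.8, 143.2, 99.2], 0.93)]
top [[420.9, 0.0, 280.4], [0.0, 420.9, 209.3], [0.0, 0.0, 1.0]] [[-0.084, -0.9965, -0.0053, 0.0284], [-0.9745, 0.0832, -0.2082, 0.5928], [0.2079, -0.0123, -0.9781, 1.0395], [0.0, 0.0, 0.0, 1.0]]
tuner_grip [([162.2, 251.3, 23.1, 15.4], 0.75)]
block_hole [([164.0, 118.1, 39.4, 42.2], 0.95), ([93.2, 262.6, 54.3, 47.5], 0.9), ([184.6, 179.3, 40.1, 39.9], 0.9), ([155.1, 239.3, 44.9, 41.9], 0.68)]
slot [([265.9, 203.0, 29.3, 26.1], 0.85)]
pointer [([266.8, 199.3, 31.5, 31.5], 0.94)]
mark [([260.9, 195.6, 43.4, 43.5], 0.77)]
turntable [([241.6, 108.8, 85.4, 140.1], 0.8)]
{'mtx': array([[373.45510125,   0.        , 281.82553788],
       [  0.        , 373.45510125, 216.15215092],
       [  0.        ,   0.        ,   1.        ]]), 'hand_eye': array([[ 1.53988111e-03, -9.60779838e-01, -2.77308009e-01,
         7.04758678e-02],
       [ 9.99997690e-01,  1.89526503e-03, -1.01351157e-03,
        -1.01537725e-04],
       [ 1.49933366e-03, -2.77305808e-01,  9.60780537e-01,
        -1.42658411e-01],
       [ 0.00000000e+00,  0.00000000e+00,  0.00000000e+00,
         1.00000000e+00]])}
0.7 [ 1.49234335e-05  9.86599109e-01  1.63163104e-01 -1.59163573e-06] [ 0.17709656 -0.5207126   0.23130303]
```

View pics/top0.png

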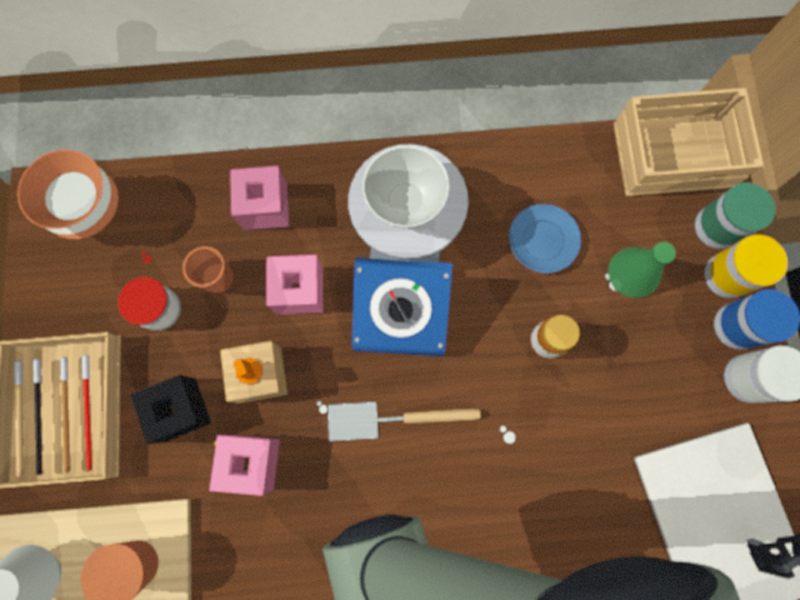

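View pics/scene0.png

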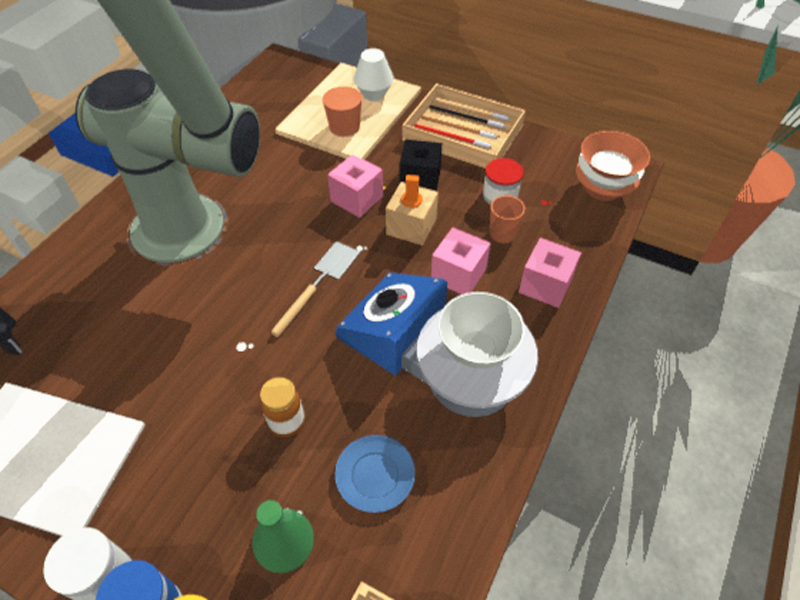

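Top view: the tool's block sits at (253,372), with three pink and one black look-alike around it. The dial is at (400,307), with a red pointer at the upper left and a green mark at the upper right. Next I'll take wrist close-ups of both.

```bash
cat > h.py <<'E'
from cell import bot
import numpy as np, cv2
from scipy.spatial.transform import Rotation as R
def q_of(Rm):
    q=R.from_matrix(Rm).as_quat(); return np.array([q[3],q[0],q[1],q[2]])
def R_of(q): return R.from_quat([q[1],q[2],q[3],q[0]]).as_matrix()
def down(a): return np.array([[np.cos(a),np.sin(a),0],[np.sin(a),-np.cos(a),0],[0,0,-1.]])
def cam(name):
    """(K, cam->world 4x4) now"""
    k=bot.calibration(name)
    if name!="wrist": return k["mtx"],np.linalg.inv(k["extrinsics"])
    T=np.eye(4);T[:3,:3]=R_of(bot.read_tool_rot());T[:3,3]=bot.read_position()
    return k["mtx"],T@k["hand_eye"]
def unproj(K,T,uv,p0,n):
    """pixels -> points on the plane through p0 with normal n"""
    uv=np.atleast_2d(uv); d=np.c_[uv,np.ones(len(uv))]@np.linalg.inv(K).T@T[:3,:3].T
    o=T[:3,3]; s=((p0-o)@n)/(d@n); return o+d*s[:,None]
def proj(K,T,P):
    P=np.atleast_2d(P); c=(P-T[:3,3])@T[:3,:3]; return (c/c[:,2:])[:,:2]@K[:2,:2].T+K[:2,2]
def snap(tag):
    K,T=cam("wrist"); im=bot.camera("wrist"); np.savez(f"pics/{tag}.npz",im=im,K=K,T=T)
    cv2.imwrite(f"pics/{tag}.png",cv2.resize(im[:,:,::-1],(800,600),interpolation=cv2.INTER_CUBIC)); return im,K,T
E
python3 - <<'E'
from h import *
K,T=cam("top"); z=np.array([0,0,1.])
c=unproj(K,T,[280,215],z*.085,z)[0]; b=unproj(K,T,[177,260],z*.085,z)[0]; print(c,b)
a=0.0
for tag,p in (("con",c),("blk",b)):
    bot.move_pose(p+[0.013,0,.16],q_of(down(a))); bot.wait(.2); snap(tag)
    for t in (["slot","pointer","mark"] if tag=="con" else ["tuner_grip","block_hole"]):
        print(t,[(np.round(d["bbox"],1).tolist(),round(d["confidence"],2)) for d in bot.search_frame("wrist",t)[:3]])
print(bot.read_clock(),bot.read_joint_positions(),bot.read_position())
E
```

```text
[ 0.5735696  -0.01925326  0.085     ] [0.48107497 0.24721391 0.085     ]
slot [([232.9, 177.5, 96.2, 70.2], 0.8), ([499.8, 227.7, 59.8, 86.5], 0.35)]
pointer [([237.2, 177.5, 93.2, 71.4], 0.88), ([0.0, 298.4, 4.8, 27.1], 0.58)]
mark [([216.4, 159.2, 129.5, 97.5], 0.81)]
tuner_grip [([247.3, 183.9, 58.0, 72.4], 0.65)]
block_hole [([213.9, 141.3, 118.5, 125.7], 0.82), ([308.4, 0.0, 138.5, 77.8], 0.79), ([199.3, 280.1, 110.0, 120.1], 0.75)]
8.5167 [ 3.30262536e-01  3.22138797e-01 -1.62515842e-01  1.08611940e+00
  2.89166308e-05 -2.81126808e+00] [0.49409279 0.24719808 0.24501064]
```

View pics/con.png

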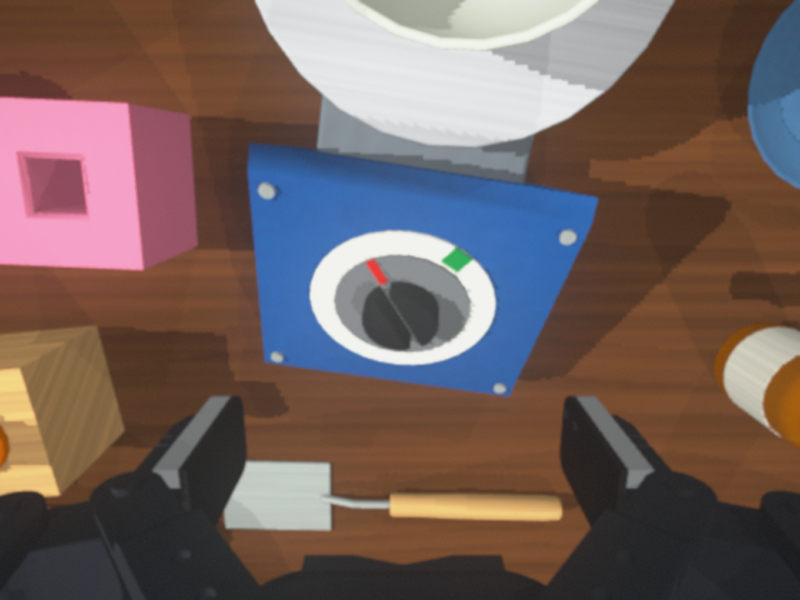

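View pics/blk.png

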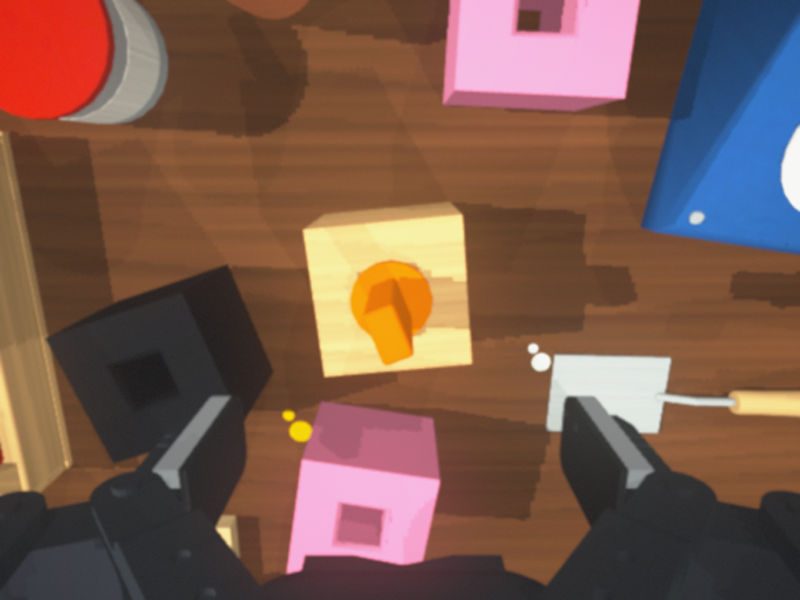

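```bash
cat > fit.py <<'E'
from h import *
from scipy.optimize import minimize, least_squares
def load(t): d=np.load(f"pics/{t}.npz"); return d["im"],d["K"],d["T"]
def axes(y,s=np.pi/6):
    u=np.array([np.cos(y)*np.cos(s),np.sin(y)*np.cos(s),np.sin(s)]) # up slope
    n=np.array([-np.cos(y)*np.sin(s),-np.sin(y)*np.sin(s),np.cos(s)])
    return u,np.cross(n,u),n   # up, left, normal
def hull_mask(pts,sh):
    m=np.zeros(sh,np.uint8); cv2.fillConvexPoly(m,cv2.convexHull(np.round(pts*16).astype(np.int32)),255,lineType=cv2.LINE_AA,shift=4); return m
def tool_pts(x,y,yaw,zc):
    c,s=np.cos(yaw),np.sin(yaw); X=np.array([c,s,0]);Y=np.array([-s,c,0]);g=np.array([x,y,zc])
    box=[g+X*a*.014+Y*b*.008+[0,0,e*.03] for a in(-1,1) for b in(-1,1) for e in(-1,1)]
    th=np.linspace(0,6.283,40); col=[g+[.024*np.cos(t),.024*np.sin(t),e] for t in th for e in(-.03,-.036)]
    return np.array(box),np.array(col)
def fit_tool(im,K,T,zc=.121):
    hsv=cv2.cvtColor(im,cv2.COLOR_RGB2HSV)
    m=cv2.inRange(hsv,(5,200,130),(18,255,255)); n,l,st,ce=cv2.connectedComponentsWithStats(m)
    ctr=proj(K,T,[*x0,zc-.03])[0] if x0 is not None else None
    k=1+np.argmin([np.hypot(*(ce[i]-ctr))+(1e3 if st[i,4]<200 else 0) for i in range(1,n)])
    m=np.where(l==k,255,0).astype(np.uint8)
    def cost(p):
        b,c=tool_pts(p[0],p[1],p[2],zc); mm=np.maximum(hull_mask(proj(K,T,b),m.shape),hull_mask(proj(K,T,c),m.shape))
        return np.abs(mm.astype(float)-m).sum()/255
    best=None
    for yaw in np.arange(0,np.pi,.2):
        s=np.array([[*x0,yaw]]+[[x0[0]+.01,x0[1],yaw],[x0[0],x0[1]+.01,yaw],[*x0,yaw+.3]])
        r=minimize(cost,s[0],method="Nelder-Mead",options=dict(initial_simplex=s,xatol=1e-4,fatol=.1))
        if best is None or r.fun<best.fun: best=r
    return best,m
x0=None
E
python3 - <<'E'
import fit; from fit import *
im,K,T=load("con"); hsv=cv2.cvtColor(im,cv2.COLOR_RGB2HSV)
S=.7; bolts=np.array([[266,191],[568,237],[500,389],[277,357]])*S
def refine(p):
    p=p.astype(int); w=hsv[p[1]-7:p[1]+8,p[0]-7:p[0]+8,1]; m=w<110; yy,xx=np.nonzero(m); return p-7+[xx.mean(),yy.mean()]
bolts=np.array([refine(p) for p in bolts]); print("bolts",bolts.round(1).tolist())
white=cv2.inRange(hsv,(0,0,190),(180,60,255)); green=cv2.inRange(hsv,(45,100,60),(80,255,255)); red=cv2.inRange(hsv,(0,140,90),(8,255,255))
roi=np.zeros_like(white); cv2.circle(roi,(282,209),75,255,-1)
white&=roi;green&=roi;red&=roi
cn=max(cv2.findContours(white|green,cv2.RETR_EXTERNAL,cv2.CHAIN_APPROX_NONE)[0],key=len)[:,0].astype(float)
def circ(yaw,z=.085):
    u,l,n=axes(yaw); p0=np.array([.57,-.02,z])
    for _ in range(4):
        P=unproj(K,T,cn,p0,n); a=np.c_[(P-p0)@u,(P-p0)@l]
        A=np.c_[2*a,np.ones(len(a))]; s=np.linalg.lstsq(A,(a**2).sum(1),rcond=None)[0]; r=np.sqrt(s[2]+s[0]**2+s[1]**2)
        p0=p0+u*s[0]+l*s[1]; p0=p0+n*((z-p0[2])/n[2])  # slide to dial height
    res=np.hypot(a[:,0]-s[0],a[:,1]-s[1])-r
    return p0,r,res.std()
for yaw in np.arange(-.4,.11,.1): print(round(yaw,2),circ(yaw))
def bres(yaw):
    p0,_,_=circ(yaw); u,l,n=axes(yaw); B=unproj(K,T,bolts,p0,n)-p0; return np.c_[B@u,B@l]
f=lambda y:(lambda b:np.r_[b[0,0]-b[1,0],b[3,0]-b[2,0],b[0,1]-b[3,1],b[1,1]-b[2,1]])(bres(y[0]))
yaw=least_squares(f,[-.15],x_scale=.1,diff_step=1e-3).x[0]; p0,r,sd=circ(yaw); print("YAW",yaw,p0,r,sd,"\n",bres(yaw).round(4))
u,l,n=axes(yaw)
for nm,m in(("red",red),("green",green)):
    yy,xx=np.nonzero(m); P=unproj(K,T,np.c_[xx,yy],p0,n)-p0; c=np.c_[P@u,P@l]; mc=c.mean(0); print(nm,len(xx),mc,"ang",np.arctan2(mc[1],mc[0]),"rad",np.hypot(*mc))
im,K,T=load("blk"); fit.x0=np.array([.481,.247]); b,m=fit_tool(im,K,T); print("tool",b.x,b.fun,(m>0).sum())
box,col=tool_pts(*b.x,.121); o=im[:,:,::-1].copy()
for P in(box,col): cv2.polylines(o,[cv2.convexHull(proj(K,T,P).round().astype(np.int32))],True,(255,0,0),1)
# block top face
hs=cv2.cvtColor(im,cv2.COLOR_RGB2HSV); w=cv2.inRange(hs,(15,60,200),(28,160,255)); w=cv2.morphologyEx(w,cv2.MORPH_OPEN,np.ones((3,3)))
c=max(cv2.findContours(w|m,cv2.RETR_EXTERNAL,cv2.CHAIN_APPROX_NONE)[0],key=cv2.contourArea); P=unproj(K,T,cv2.convexHull(c)[:,0],np.array([0,0,.085]),np.array([0,0,1.]))[:,:2]
print("block",cv2.minAreaRect((P*1000).astype(np.float32)))
q=cv2.boxPoints(cv2.minAreaRect((P*1000).astype(np.float32)))/1000; cv2.polylines(o,[proj(K,T,np.c_[q,np.full(4,.085)]).round().astype(np.int32)],True,(0,0,255),1)
cv2.imwrite("pics/ov.png",cv2.resize(o[120:290,190:350],None,fx=3.5,fy=3.5))
E
```

```text
bolts [[186.1, 133.2], [397.0, 165.7], [349.7, 273.3], [193.4, 251.3]]
-0.4 (array([ 0.57182694, -0.01712398,  0.085     ]), np.float64(0.05429270918841347), np.float64(0.0022272183305497187))
-0.3 (array([ 0.57160923, -0.01767619,  0.085     ]), np.float64(0.054412764962909366), np.float64(0.001340992306775796))
-0.2 (array([ 0.57143814, -0.01825627,  0.085     ]), np.float64(0.05452369461848423), np.float64(0.0005501775487546418))
-0.1 (array([ 0.57132074, -0.01885519,  0.085     ]), np.float64(0.05462487088947077), np.float64(0.0007618683245618188))
-0.0 (array([ 0.57126184, -0.01946286,  0.085     ]), np.float64(0.054714462864275774), np.float64(0.0016257619025343828))
0.1 (array([ 0.57126358, -0.02006861,  0.085     ]), np.float64(0.05478950843382513), np.float64(0.0025313205939326592))
YAW -0.14969586323538123 [ 0.57137201 -0.01855581  0.085     ] 0.05457589633642239 0.000466665643697271 
 [[ 0.0669  0.076 ]
 [ 0.0667 -0.0764]
 [-0.0685 -0.0773]
 [-0.0685  0.0765]]
red 100 [0.02414261 0.01693443] ang 0.6116873318429685 rad 0.029489671264820702
green 173 [ 0.04143763 -0.02487041] ang -0.5405584516467669 rad 0.048328190277886464
tool [0.48613005 0.25137366 3.14594048] 1488.9058823529413 1677
block ((485.134033203125, 255.29119873046875), (94.72383880615234, 91.06119537353516), 5.564992427825928)
```

View pics/ov.png

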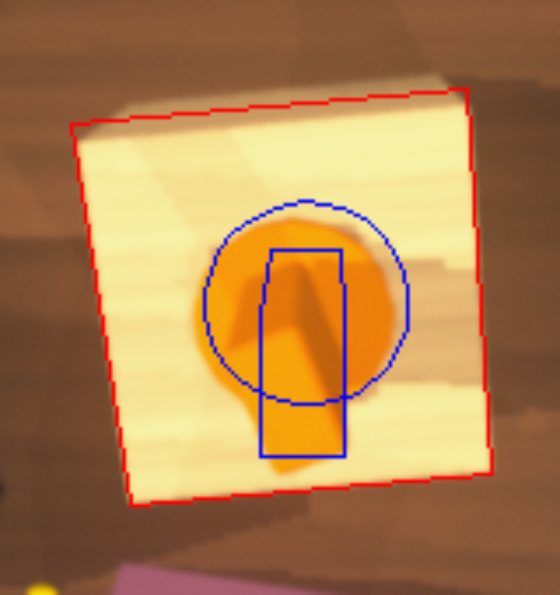

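The overlay shows the block outline is good, apart from a sliver of its back face. The tool fit is off because the orange mask is incomplete, so I'll fix that mask.

```bash
sed -i 's/m=cv2.inRange(hsv,(5,200,130),(18,255,255));/m=cv2.morphologyEx(cv2.inRange(hsv,(6,205,120),(22,255,255)),cv2.MORPH_OPEN,np.ones((3,3)));/' fit.py
python3 - <<'E'
import fit; from fit import *
im,K,T=load("blk"); hs=cv2.cvtColor(im,cv2.COLOR_RGB2HSV)
for v,u in((205,262),(205,290),(215,272),(238,272),(205,278),(185,275),(170,275)): print((u,v),hs[v,u])
fit.x0=np.array([.483,.254]); b,m=fit_tool(im,K,T); print("tool",b.x,b.fun,(m>0).sum())
box,col=tool_pts(*b.x,.121); o=im[:,:,::-1].copy()
for P in(box,col): cv2.polylines(o,[cv2.convexHull(proj(K,T,P).round().astype(np.int32))],True,(255,0,0),1)
o2=np.hstack([o[120:290,190:350],cv2.cvtColor(m,cv2.COLOR_GRAY2BGR)[120:290,190:350]])
cv2.imwrite("pics/ov2.png",cv2.resize(o2,None,fx=2.4,fy=2.4))
E
```

```text
(262, 205) [ 15 244 230]
(290, 205) [ 15 244 237]
(272, 215) [ 18 245 247]
(272, 238) [ 19 245 247]
(278, 205) [ 14 234 192]
(275, 185) [ 20 245 247]
(275, 170) [ 27  86 247]
tool [0.48290762 0.25355506 0.15898264] 391.08235294117645 2791
```

View pics/ov2.png

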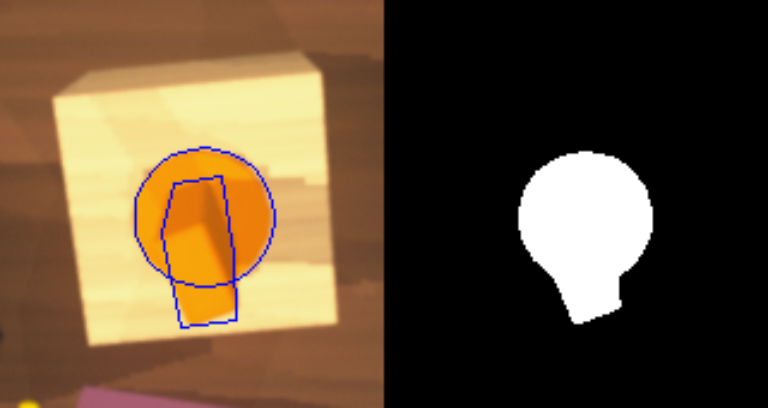

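```bash
sed -i 's/(6,205,120),(22,255,255)/(6,160,150),(24,255,255)/' fit.py
python3 - <<'E'
import fit; from fit import *
im,K,T=load("blk")
fit.x0=np.array([.483,.254]); b,m=fit_tool(im,K,T); print("tool",b.x,b.fun,(m>0).sum())
box,col=tool_pts(*b.x,.121); s=4; o=cv2.resize(im[120:290,190:350,::-1],None,fx=s,fy=s,interpolation=cv2.INTER_CUBIC)
z=lambda P:((proj(K,T,P)-[190,120]+.5)*s).round().astype(np.int32)
cv2.polylines(o,[z(col[::2])],True,(255,0,0),1)
top=box[[1,3,7,5]]; cv2.polylines(o,[z(top)],True,(255,0,0),1)
# block top face with 90mm at yaw guess
w=cv2.inRange(cv2.cvtColor(im,cv2.COLOR_RGB2HSV),(15,50,225),(35,160,255))|m
w=cv2.morphologyEx(w,cv2.MORPH_OPEN,np.ones((3,3)))
c=max(cv2.findContours(w,cv2.RETR_EXTERNAL,cv2.CHAIN_APPROX_NONE)[0],key=cv2.contourArea)
P=(unproj(K,T,cv2.convexHull(c)[:,0],np.array([0,0,.085]),np.array([0,0,1.]))[:,:2]*1000).astype(np.float32)
rc=cv2.minAreaRect(P); print("block",rc); q=cv2.boxPoints(rc)/1000
cv2.polylines(o,[z(np.c_[q,np.full(4,.085)])],True,(0,0,255),1); cv2.imwrite("pics/ov3.png",o[:,:800][:600])
E
```

```text
tool [0.48290921 0.25423078 0.25056834] 248.1843137254902 2941
block ((483.6215515136719, 255.1383819580078), (90.81680297851562, 90.40772247314453), 5.495242118835449)
```

View pics/ov3.png

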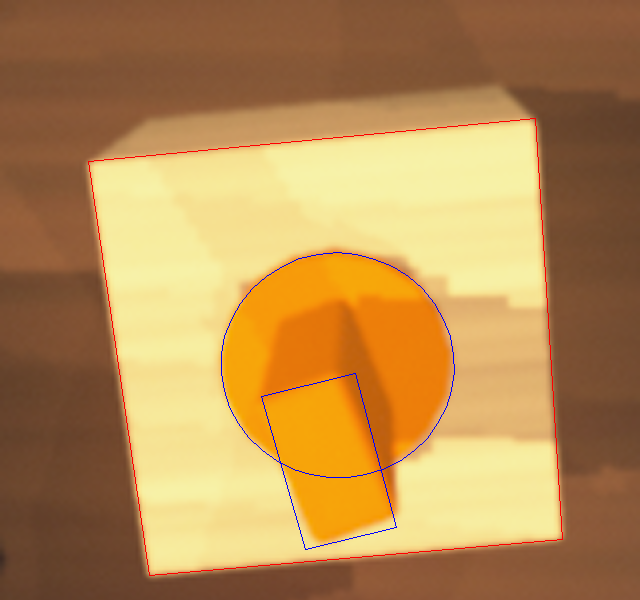

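Fit is now good: tool at (0.483, 0.254), yaw about 0.34, block centre (0.4836, 0.2551). Pointer is at +0.612 and mark at −0.54. Grasping now.

```bash
cat >> fit.py <<'E'
U,L,N=axes(-.1497); DIAL=np.array([.57137,-.01856,.085]); SLOT=DIAL+.014*N; GD=bot.grip_depth
def pose(theta,h,dx=0,dy=0):
    """TCP pose with blade end h above the slot's mouth, blade at angle theta"""
    e=np.cos(theta)*U+np.sin(theta)*L; z=-N; x=-e; y=np.cross(z,x)
    p=SLOT+N*(h+.106-GD)+dx*x+dy*y
    return p,q_of(np.c_[x,y,z])
E
python3 - <<'E'
from fit import *
A=.34-np.pi; q=q_of(down(A)); g=np.array([.4829,.2542])
bot.move_pose([*g,.18],q); bot.move_linear([*g,.121-GD],speed=.12)
bot.set_gripper(0.0,grasp_force=80); print(bot.read_gripper_width(),bot.read_finger_force(),bot.read_position(),bot.read_ft_force())
bot.move_linear([*g,.25],speed=.15)
print(bot.read_gripper_width(),bot.read_ft_force(),bot.read_clock(),bot.read_joint_positions().round(2))
p,qq=pose(.612,.04); print(p,bot.solve_ik(p,qq))
for th in(.8,.612,0,-.75): print(th,bot.solve_ik(*pose(th,-.011)))
snap("held")
E
```

```text
0.17785238479629237 78.01601886749268 [0.48316189 0.25430487 0.10262872] [0.26132077 0.12755102 2.30348773]
0.1772615485976688 [-0.31195364  0.19638149 -0.03730521] 13.4833 [ 0.35  0.31 -0.17  1.09  0.    0.01]
[ 0.50151016 -0.00802315  0.20736939] [-0.16925024 -0.07451728 -0.89275704  0.22904055  0.00977465 -0.62893154]
0.8 [-0.16790101  0.05180979 -0.91416353  0.08129595  0.00910013 -0.81576297]
0.612 [-0.16790101  0.05180979 -0.91416353  0.08129595  0.00910013 -0.62776297]
0 [-0.16790101  0.05180979 -0.91416353  0.08129595  0.00910013 -0.01576297]
-0.75 [-0.16790101  0.05180979 -0.91416353  0.08129595  0.00910013  0.73423703]
```

View pics/held.png

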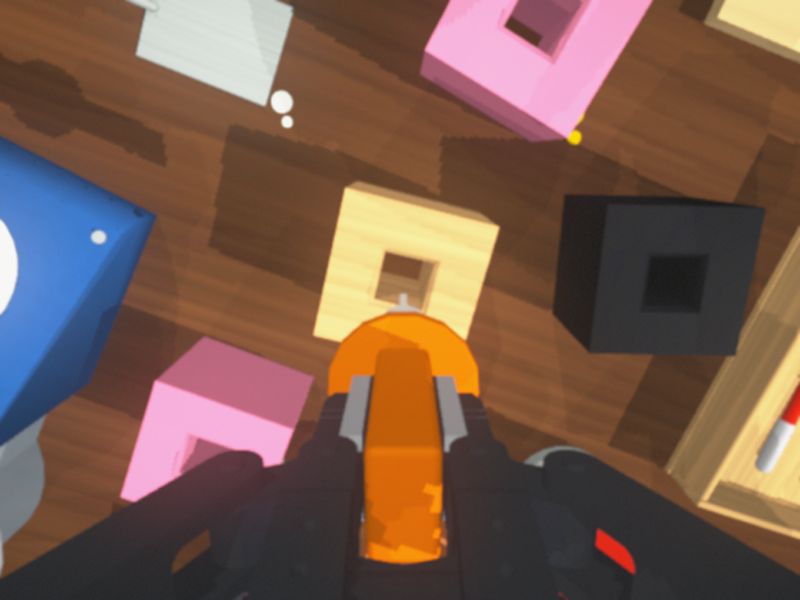

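The tool is held straight in the fingers, and the block's hole is clear below it. Moving to the console to insert.

Run:
```python
from fit import *
K,T=cam("wrist"); tip=bot.read_position()+R_of(bot.read_tool_rot())@[0,0,.106-GD]; print("tip px(800)",proj(K,T,tip)/.7)
bot.move_pose(*pose(.612,.04)); bot.wait(.2)
f0=bot.read_ft_force()
hit=bot.move_linear(pose(.612,.003)[0],speed=.06,until_force=10); print("a",hit,((bot.read_position()-pose(.612,0)[0])@N))
if not hit:
    hit=bot.move_linear(pose(.612,-.0115)[0],speed=.03,until_force=10)
d=bot.read_position()-pose(.612,0)[0]; e=np.cos(.612)*U+np.sin(.612)*L
print(hit,"depth",d@N,"x",d@-e,"y",d@np.cross(-N,-e),bot.read_ft_force()-f0,bot.read_moment(),bot.read_clock())
```

```text
tip px(800) [[401.38068358 317.18532955]]
a False 0.0029756087827420646
True depth -0.010617489456806937 x -0.00017051576639428253 y -0.00015689262820818504 [-5.72308626  0.82363056 11.10802613] [ 0.06993167  0.60183535 -0.02060444] 16.0167
```

Run:
```python
from fit import *
h=-.0095
for th in np.append(np.arange(.5,-.6,-.14),-.62):
    bot.move_pose(*pose(th,h))
    print(round(th,2),bot.read_moment().round(3)@N,np.linalg.norm(bot.read_ft_force()).round(1),end="; ")
print(bot.read_clock())
snap("turned")
im=bot.camera("top"); o=cv2.resize(im[150:270,200:360,::-1],None,fx=2.5,fy=2.5,interpolation=cv2.INTER_CUBIC)
w=cv2.resize(cv2.imread("pics/turned.png"),(400,300)); cv2.imwrite("pics/t2.png",np.hstack([o,w]))
```

```text
0.5 -0.004564581680760673 0.8; 0.36 0.06079829277571086 3.1; 0.22 0.006493468440264331 4.0; 0.08 0.016209452125785083 4.6; -0.06 0.010054854518183281 3.7; -0.2 0.0023340407438597406 4.7; -0.34 0.011548209565105404 4.1; -0.48 0.024022092434505475 3.3; -0.62 -0.00028262960177925404 2.5; 18.3333
```

View pics/t2.png

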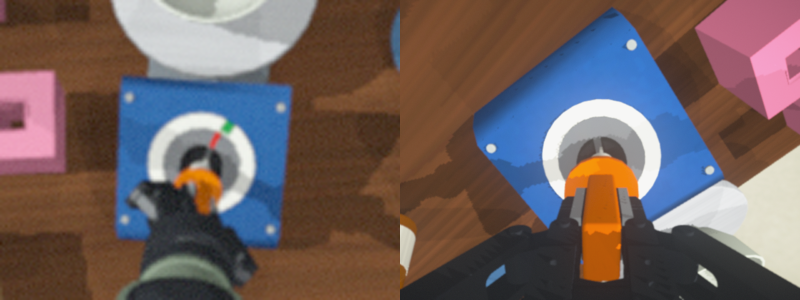

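The top camera sees the pointer (213,140) just short of the green mark (228,127). I'll measure the gap numerically and close it.

```bash
cat >> fit.py <<'E'
def angles(camname="top"):
    K,T=cam(camname); im=bot.camera(camname); hsv=cv2.cvtColor(im,cv2.COLOR_RGB2HSV); out=[]
    c=proj(K,T,DIAL)[0]; roi=np.zeros(im.shape[:2],np.uint8); cv2.circle(roi,tuple(int(v) for v in c),int(np.linalg.norm(proj(K,T,DIAL+.056*L)[0]-c)),255,-1)
    for m in(cv2.inRange(hsv,(0,110,90),(5,255,255))|cv2.inRange(hsv,(170,110,90),(180,255,255)),cv2.inRange(hsv,(45,100,50),(85,255,255))):
        yy,xx=np.nonzero(m&roi); P=unproj(K,T,np.c_[xx,yy],DIAL,N)-DIAL; a=P@U; b=P@L; ok=(np.hypot(a,b)>.022)&(np.hypot(a,b)<.056)&(a>-.01)
        out.append((round(float(np.arctan2(b[ok].mean(),a[ok].mean())),3),int(ok.sum()),round(float(np.hypot(b[ok].mean(),a[ok].mean())),4)))
    return out
E
python3 - <<'E'
from fit import *
a=angles(); print(a)
d=a[1][0]-a[0][0]
th=-.62+d
if -.3<d<0: bot.move_pose(*pose(th,-.0095)); bot.wait(.2); print(th,angles())
else: print("check",d)
print(bot.read_clock())
E
```

```text
[(-0.43, 13, 0.0317), (-0.533, 12, 0.0499)]
-0.7230000000000001 [(-0.524, 12, 0.0307), (-0.533, 12, 0.0499)]
18.9833
```

Run:
```python
from fit import *
bot.move_pose(*pose(-.56,-.0095))
f0=bot.read_ft_force()
bot.move_linear(pose(-.56,.045)[0],speed=.06); print(bot.read_clock(),angles())
bot.move_pose([.56,.075,.265],q_of(down(-np.pi/2))); bot.wait(.2); snap("chk"); print(angles("wrist"),angles(),bot.read_clock())
```

```text
20.325 [(-0.524, 12, 0.0307), (-0.533, 12, 0.0499)]
[(-0.534, 172, 0.0311), (-0.524, 196, 0.0478)] [(-0.524, 12, 0.0307), (-0.533, 12, 0.0499)] 22.5583
```

View pics/chk.png

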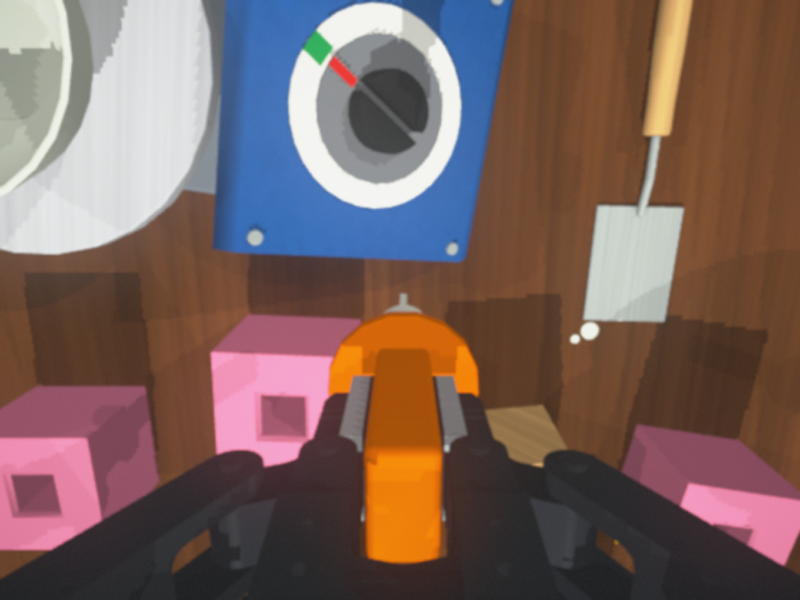

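The pointer (345,72) is in line with the green mark (317,47), within about 0.01 rad. Now returning the tool to its block.

Run:
```python
from fit import *
q=q_of(down(.34-np.pi)); g=np.array([.4834,.2548])
bot.move_pose([*g,.25],q); bot.wait(.2)
h=bot.move_linear([*g,.112],speed=.1,until_force=8); print(h,bot.read_position())
if not h:
    h=bot.move_linear([*g,.097],speed=.02,until_force=5); print(h,bot.read_position(),bot.read_ft_force())
print(bot.read_clock())
```

```text
False [0.48390384 0.25501574 0.11263275]
True [0.48340919 0.25478491 0.1026521 ] [-0.19525241 -0.46605771  5.01993674]
26.225
```

Run:
```python
from fit import *
import fit
bot.set_gripper(1.0); bot.move_linear([.4834,.2548,.2],speed=.15)
bot.move_pose([.497,.2548,.25],q_of(down(0.))); bot.wait(.3)
im,K,T=snap("end"); fit.x0=np.array([.483,.254]); b,m=fit_tool(im,K,T); print("tool",b.x,b.fun,angles(),bot.read_clock())
```

```text
tool [0.48316619 0.25474409 0.23573253] 230.12549019607843 [(-0.524, 12, 0.0307), (-0.527, 11, 0.0498)] 30.4917
```

View pics/end.png

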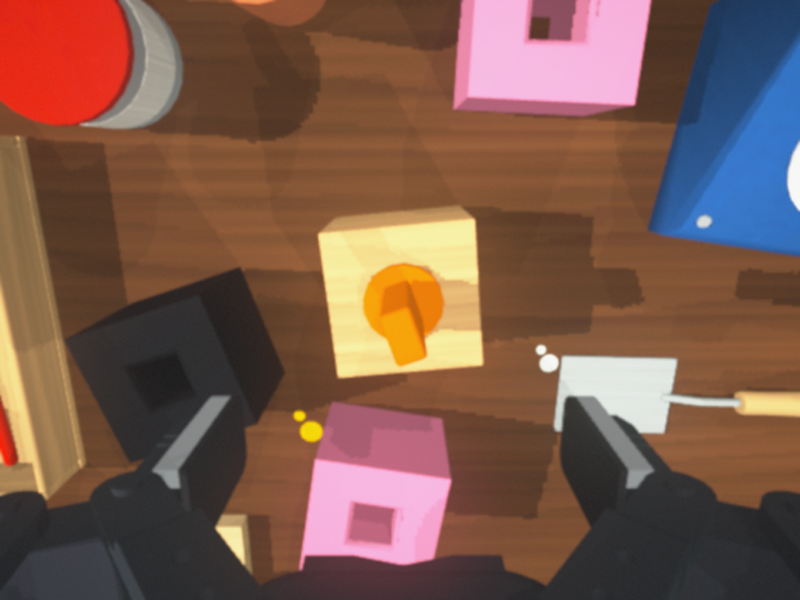

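The tool stands in its block at (404,300) with the collar on the wood, and everything else in view is where it was. Handing in.

```bash
python3 -c "
from cell import bot
print(bot.close_job())"
```

```text
the job is handed in; nothing more can be done
None
```

The job is handed in at about 30 s: the tool turned the screw clockwise until the pointer stood on the green mark (about 0.01 rad off by camera), and it now stands back in its block with the collar on the wood.

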